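# Feel the sealing ring of a port for burrs

## Robot

A 7-joint arm with a two-finger parallel gripper is mounted at the origin on the work surface. World frame = base frame: x ahead of the robot, y to its left, z up, the work surface at z = 0. Lengths are in m, angles in degrees, forces in N, time in s.
With the tool pointing down it reaches from about 0.425 to 0.825 m from the base axis. Payload 3.6 kg.
Tool frame: the origin (TCP) lies between the finger pads; the fingertips stand 17 mm ahead of it and the grasp point (between the pads) lies 2 mm behind it (r.finger_overhang is the distance from the TCP to the fingertips, in m); z points along the fingers, x is the direction in which the jaws open and shut, and the axes are right-handed (so a half turn about z gives the same grasp; the last joint's range is limited). The gripper opens to 93 mm and grips with 3 to 60 N. Pads are 15 mm wide; open, the fingers measure 128 mm over their backs; the gripper's body (75 mm by 188 mm) begins 65 mm behind the grasp point.
Start: joints at [61.622, 35.231, -0.722, 81.555, 0.464, 63.22, -2.315], TCP at [0.294, -0.58, 0.196] pointing down, gripper open.
Joint ranges: [-178.69, 178.69], [-17.37, 117.87], [-77.05, 75.6], [15.02, 138.74], [-78.02, 258.01], [0.78, 113.62], [-162.83, 162.83]. Speed limits (degrees/s): [159.86, 159.86, 180, 180, 180, 180, 180].

## Interface

Orientations are given as a 3x3 rotation matrix whose columns are the frame's x, y, z axes.
In Python, from plant import readout, get_image, r, spot_in, trace gives the robot as it stands.
- The arm moves only by the tool arm_command, never from a script. Its argument "targets" is a list that holds one entry, the list of rows, each a list of 7 numbers: the shift along the tool's x, y, z in units of 60 mm (1.0 is 60 mm), then the turn, a rotation vector about the tool's x, y, z in units of 8 degrees (1.0 is 8 degrees), then the finger opening in mm, from 0 to 93. A call has 1 to 20 rows; each row is the pose to reach, as a shift and turn from the pose commanded when the call began, along the tool's axes at that moment; what a row does not reach only later rows make up. A row lasts 1/8 s, in which the tool goes at most 62.5 mm and 10.7 degrees, less where a joint would pass 70% of its speed; a pose out of reach is approached as far as the arm can. A call with a gripper value outside its range is refused whole. The fingers move at their own pace and stop on an object; "squeeze" is the grip in N (left out, the last holds). Time passes only in rows, so rows that repeat a pose let the fingers close. It gives the time, the measured TCP pose, the force and the opening at its end, in the units of the state.
- readout.get_obs(): the state, without advancing time (a new reading comes with each control period).
- get_image(name): name is "side" or "top" or "wrist"; returns a dict with "img" (400x640x3 uint8, red, green, blue), "mtx" (3x3 intrinsics, pixels), "cam_to_world" (4x4, takes a point from camera to world coordinates). Camera axes: x right, y down, z forward; pixel columns grow to the right and rows downward; lengths in m; the calibration is good to about 2 mm. A picture is of the moment at which its call begins. There is no depth.
- r.finish_job(): hands the job in, once; it reports no verdict.
Trained networks look in the newest picture that a camera, given by its name, has taken for a name from the list of things; names that differ only in an ending like _2 or _b are one class to them, and where a whole thing is asked for, a point or a joint stands for the part that bears it (a point fixed in the world has none). Each returns a list of dicts, best first, with "p" (0 to 1); they miss things now and then, are a little off and sometimes report something else, mostly with a low value. They report only what shows in the picture. A call takes as long as a camera call.
- spot_in(name, camera): "bbox" ([left, top, width, height] in pixels, round what is visible of it).
- trace(name, camera): "mask" (400x640 bool, what is visible of it) and "bbox" ([left, top, width, height] in pixels, round what is visible of it).
The state is a dict: "time": time; "joint_positions": joint angles; "dq": joint speeds; "effort": joint torques, N m; "ee_pos": TCP position; "ee_rot": TCP orientation; "contact_force": force on the tool from outside, world axes, zero at the start; "wrist_torque": the same for the moment, N m; "gripper_width": finger opening in m.
Only numpy, scipy, OpenCV 4.12 (cv2) and the standard library are available. Lean on these libraries where they do the work, as an engineer would, in place of code of your own. Each camera call takes 0.05 s, during which the arm holds its last target. There are 200 camera calls.

## Task

With the fingers shut, feel the sprung black ring of the port for burrs: set the fingertips down lightly on its bare arc about a finger's width from the round clip, and run them along that arc to about a finger's width short of the square clip, without lifting off on the way and pressing just enough for the ring to give a little, never right down to its stop. Finish there, with the fingertips still resting lightly on the ring so that the end can be marked. Leave the clips and the loose things alone, and do not pinch the ring's wall.

Things in the scene. Friction and masses are not known exactly. Their poses are not given: they have to be found in the camera images.
- port: fixed white port: a flange disc 280 mm across, 12 mm thick, with an upright wall (diameters 204/176 mm, top at 75 mm) round an open bore. Origin at the centre of the underside, z up. The ring's bare arc is the half on the port's own -x side, facing roughly the robot; the round and square clips end it on the +y and -y sides, either way round. Two narrow aluminium straps, 98 mm high, cross the other half
- ring (a joint): black ring, an upright tube inside the white wall (diameters 168/132, wall 18 mm), flat top 17 mm proud of the white wall. Sprung, it slides straight down: 0 = up at rest (top 92 mm above the table), 0.010 m = down on its stop; it gives from about 1.5 N, then 0.7 N per mm, fully down 8.5 N. Resting lightly means 0.6 to 9 mm down; 3 to 5 mm is good
- ring_center (a point): centre of the ring, at the height of its unpressed top face, 92 mm above the table
- mark_a (a point): point on the top face of the ring (unpressed, 92 mm above the table), on its middle circle of radius 75 mm, 58 degrees round from the middle of the bare arc towards the port's +y side: the end of the trace beside the clip on the +y side (the clip's axis is 49 mm away)
- mark_b (a point): point on the top face of the ring (unpressed, 92 mm above the table), on its middle circle of radius 75 mm, 29 degrees from the middle of the bare arc towards +y
- mark_c (a point): point on the top face of the ring (unpressed, 92 mm above the table), on its middle circle of radius 75 mm, the middle of the bare arc
- mark_d (a point): point on the top face of the ring (unpressed, 92 mm above the table), on its middle circle of radius 75 mm, 29 degrees from the middle of the bare arc towards the port's -y side
- mark_e (a point): point on the top face of the ring (unpressed, 92 mm above the table), on its middle circle of radius 75 mm, 58 degrees from the middle towards -y: the end of the trace beside the clip on the -y side (the clip's axis is 49 mm away)
- round_clip: fixed brass hold-down clip with a round head 34 mm across and 12 mm thick on a 10 mm stem, its top 105 mm above the table (bolt head 109), overhanging the ring by 9 mm; it stands 92 mm from the ring's centre. Origin under the stem on the white wall's top, 75 mm above the table
- square_clip: the same clip with a square head 34 x 34 mm, at the opposite end of the bare arc
- roller: loose amber roller, a short tube 28 mm across and 16 mm high standing on the flange behind the ring (12 mm above the table); origin at the centre of its underside
- jar: loose small closed jar, 48 mm across and 60 mm high, on the table on the port's -y side; origin at the centre of its underside
- screwdriver: loose screwdriver lying on the table on the port's +y side, handle to its own -x

How it is judged:
By the outcome, as a careful person would: the job done as asked, in the order asked, and still so for the second after the job is handed in, while the arm keeps its last pose, push and grip.
It also fails if it takes over 43 s, if anything falls off the work surface, if the arm or the gripper's body presses on something with over 40 N, if the wrist force passes 120 N, or if a joint passes its speed limit or range.

## Working session

There is one attempt and no reset: what is moved stays moved. The work goes in short steps, Python scripts to look and compute and a tool call to move; the robot and the scene stay as the last step left them, time stands still between calls to the robot, and variables do not carry over. Pictures are saved under pics/ and viewed, about 8 in all and at most 12, crops included, and the job is handed in when it is done.

Besides the shell and the picture viewer there is one more tool, called in YAML: its name, and indented under it one key for each argument. arm_command: Moves the arm, as the interface text tells. Its arguments: {"type":"object","properties":{"targets":{"type":"array"},"squeeze":{"type":"number"}},"required":["targets"]}

```bash
mkdir -p pics; ls
python3 - <<'E'
from plant import readout,get_image,r,spot_in,trace
import cv2,numpy as np
for c in("top","side"):
    d=get_image(c); cv2.imwrite(f"pics/{c}0.png",d["img"][:,:,::-1]); print(c,d["mtx"].round(1).tolist(),d["cam_to_world"].round(3).tolist())
    for n in("port","ring","round_clip","square_clip","roller","jar","screwdriver"):
        print(n,[(x["bbox"],round(x["p"],2)) for x in spot_in(n,c)][:3])
print(readout.get_obs())
E
```

```text
pics
top [[406.1, 0.0, 315.2], [0.0, 406.1, 198.0], [0.0, 0.0, 1.0]] [[-0.009, -0.981, 0.195, 0.418], [-1.0, 0.007, -0.011, 0.041], [0.009, -0.195, -0.981, 0.983], [0.0, 0.0, 0.0, 1.0]]
port [([304.0, 165.1, 116.0, 116.4], 0.9)]
ring []
round_clip [([324.3, 231.8, 14.5, 12.6], 0.63)]
square_clip [([394.4, 191.7, 16.6, 15.0], 0.62)]
roller [([330.7, 174.2, 13.1, 8.8], 0.53), ([305.9, 167.6, 112.7, 112.9], 0.19)]
jar [([425.3, 165.7, 25.2, 22.1], 0.84)]
screwdriver [([261.2, 231.9, 54.9, 68.9], 0.81), ([324.6, 181.4, 77.5, 77.4], 0.28)]
side [[488.5, 0.0, 325.0], [0.0, 488.5, 199.0], [0.0, 0.0, 1.0]] [[-0.998, -0.06, 0.035, 0.555], [-0.067, 0.74, -0.669, 0.701], [0.014, -0.67, -0.742, 0.794], [0.0, 0.0, 0.0, 1.0]]
port [([281.3, 127.2, 125.1, 100.6], 0.6)]
ring [([307.8, 122.8, 78.2, 65.2], 0.96)]
round_clip [([358.3, 168.3, 13.9, 17.5], 0.61), ([280.6, 123.2, 124.0, 104.8], 0.42)]
square_clip [([317.8, 116.6, 18.4, 13.4], 0.73), ([280.5, 126.8, 123.1, 101.3], 0.72), ([306.0, 125.3, 77.4, 61.6], 0.24)]
roller [([285.1, 185.8, 20.0, 12.4], 0.45)]
jar [([292.2, 104.4, 18.9, 26.4], 0.92),
[... 234 characters left out ...]
 63.22154941, -2.31575731]), 'dq': array([ 0.06051745, -0.01265251, -0.05783427,  0.10266531, -0.04101261,
       -0.06671946, -0.07283879]), 'effort': array([-4.72713036e-04, -4.58772004e+01,  2.09082845e-01, -1.66024446e+01,
       -6.09594164e-02,  1.31521761e-02, -2.27758015e-06]), 'ee_pos': array([ 0.29368143, -0.57981225,  0.19615505]), 'ee_rot': array([[ 4.51849462e-01, -8.92094201e-01, -1.78632687e-05],
       [-8.92094198e-01, -4.51849462e-01,  7.51266819e-05],
       [-7.50915856e-05, -1.80102324e-05, -9.99999997e-01]]), 'contact_force': array([0.18860952, 0.32031961, 0.47973244]), 'wrist_torque': array([-0.01646337,  0.02150044, -0.05823248]), 'gripper_width': 0.09288549317692989}
```

```bash
cat > h.py <<'E'
import numpy as np
def ray(d,u,v,z):
    K,T=d["mtx"],d["cam_to_world"]; q=T[:3,:3]@np.linalg.solve(K,[u,v,1]); o=T[:3,3]
    return o+q*(z-o[2])/q[2]
def proj(d,P):
    T=d["cam_to_world"]; p=(np.atleast_2d(P)-T[:3,3])@T[:3,:3]; p=p@d["mtx"].T; return p[:,:2]/p[:,2:]
E
python3 - <<'E'
import cv2,numpy as np
from h import *
from plant import get_image
t=get_image("top");s=get_image("side")
a=cv2.resize(t["img"][150:300,250:460],None,fx=3.8,fy=3.8,interpolation=2)[:,:,::-1]
cv2.imwrite("pics/t1.png",a)
cv2.imwrite("pics/s1.png",cv2.resize(s["img"][90:270,260:450],None,fx=3.2,fy=3.2,interpolation=2)[:,:,::-1])
for d,n in((t,"top"),(s,"side")):
    bb={"top":{"rc":(331.5,238),"sc":(402.7,199.2)},"side":{"rc":(365.2,177),"sc":(327,123.3)}}[n]
    for k,(u,v) in bb.items(): print(n,k,ray(d,u,v,.1).round(4))
E
```

```text
top rc [ 0.5048 -0.003   0.1   ]
top sc [ 0.5897 -0.1627  0.1   ]
side rc [0.5111 0.0098 0.1   ]
side sc [ 0.5981 -0.1514  0.1   ]
```

View pics/t1.png

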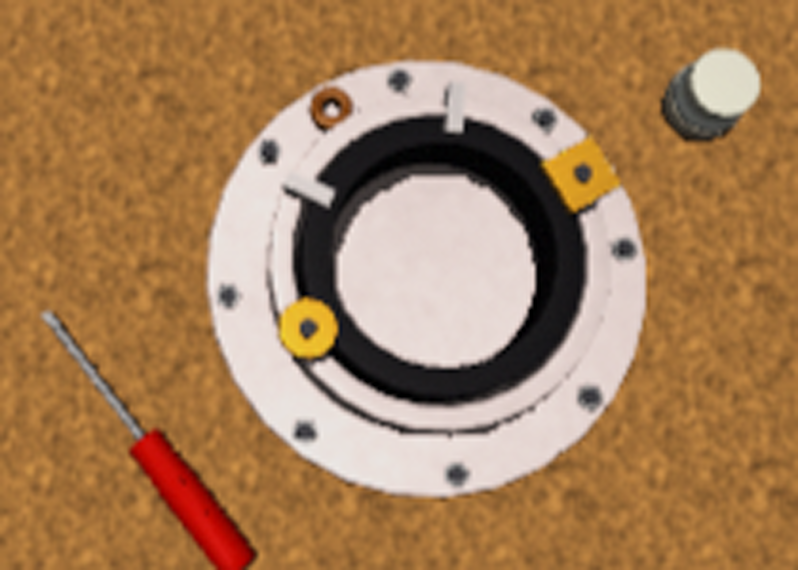

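View pics/s1.png

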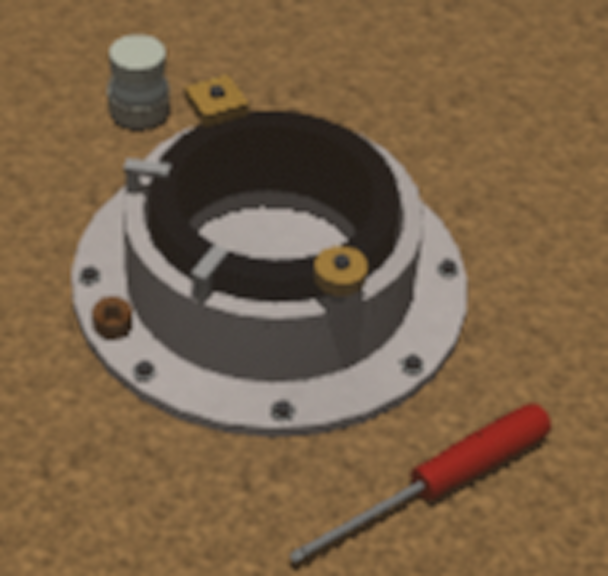

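Run:
```python
import cv2,numpy as np
from h import *
from plant import get_image,trace
from scipy.optimize import least_squares
D={c:get_image(c) for c in("top","side")}
pts={"top":((331,236.3),(402.6,195.8)),"side":((366.6,173.75),(327.8,119.7))}
th=np.linspace(0,2*np.pi,72,endpoint=False); C=np.c_[np.cos(th),np.sin(th)]
def hull(p): return cv2.convexHull(p.astype(np.float32))
for c,d in D.items():
    R,S=[ray(d,*p,.109) for p in pts[c]]; print(c,"clips",R.round(4),S.round(4),"mid",((R+S)/2).round(4),"dist",np.linalg.norm(R-S).round(4))
    for n,rad,zs in(("port",.14,(0,.012)),("ring",.084,(.092,.075))):
        ms=trace(n,c)
        if not ms: print(c,n,"none");continue
        m=ms[0]["mask"].astype(np.uint8)
        if n=="port": # fill from flange: hull of all, clips excluded by class
            pass
        cs,_=cv2.findContours(m,0,1); H=cv2.convexHull(max(cs,key=cv2.contourArea))[:,0].astype(float)
        def f(x):
            P=np.vstack([np.c_[x[:2]+rad*C,np.full(72,z)] for z in zs]); h=hull(proj(d,P))
            return [cv2.pointPolygonTest(h,tuple(map(float,q)),True) for q in H]
        s=least_squares(f,[.54,-.07],loss="soft_l1",diff_step=1e-3); print(c,n,s.x.round(4),"rms",np.sqrt(np.mean(np.square(f(s.x)))).round(2),ms[0]["p"])
```

```text
top clips [ 0.5076 -0.0016  0.109 ] [ 0.5956 -0.1607  0.109 ] mid [ 0.5516 -0.0812  0.109 ] dist 0.1819
top port [ 0.5517 -0.0816] rms 0.58 0.9
top ring [ 0.551  -0.0808] rms 0.72 0.65
side clips [0.5091 0.0095 0.109 ] [ 0.5966 -0.1529  0.109 ] mid [ 0.5528 -0.0717  0.109 ] dist 0.1845
side port [ 0.5462 -0.1096] rms 4.01 0.75
side ring [ 0.5543 -0.0737] rms 0.66 0.62
```

arm_command:
  targets:
    - [[-0.2,-0.25,-0.4,0,0,0,0],[-0.7,-0.8,-0.8,0,0,0,0],[-1.2,-1.45,-1.2,0,0,0,0],[-1.7,-2.05,-1.2,0,0,0,0],[-2.2,-2.65,-1.2,0,0,0,0],[-2.7,-3.25,-1.2,0,0,0,0],[-3.2,-3.85,-1.2,0,0,0,0],[-3.7,-4.45,-1.2,0,0,0,0],[-4.2,-5.05,-1.2,0,0,0,0],[-4.7,-5.65,-1.2,0,0,0,0],[-5.1,-6.15,-1.2,0,0,0,0],[-5.4,-6.5,-1.2,0,0,0,0],[-5.58,-6.7,-1.2,0,0,0,0],[-5.58,-6.7,-1.2,0,0,0,0],[-5.58,-6.7,-1.2,0,0,0,0]]
  squeeze: 10

```text
time: 3.08
ee_pos: [0.5005, -0.1012, 0.2681]
ee_rot: [[0.45, -0.893, -0.0], [-0.893, -0.45, -0.001], [0.001, 0.001, -1.0]]
contact_force: [0.2, -0.3, -1.1]
gripper_width: 0.0005
```

Run:
```python
import cv2,numpy as np
from h import *
from plant import get_image,trace,readout
o=readout.get_obs(); print(o["time"],o["ee_pos"],o["ee_rot"].round(3).tolist(),o["contact_force"],o["gripper_width"])
d=get_image("wrist"); im=d["img"][:,:,::-1].copy(); print(d["cam_to_world"].round(3).tolist(),d["mtx"].round(0).tolist())
th=np.linspace(0,2*np.pi,72); 
for c,col in(((.5515,-.081),(0,0,255)),((.553,-.0725),(0,255,0))):
    p=proj(d,np.c_[c[0]+.084*np.cos(th),c[1]+.084*np.sin(th),0*th+.092]); cv2.polylines(im,[p.astype(int)],False,col,1)
cv2.imwrite("pics/w1.png",im)
```

```text
3.075 [ 0.50052434 -0.10124861  0.26813883] [[0.45, -0.893, -0.0], [-0.893, -0.45, -0.001], [0.001, 0.001, -1.0]] [ 0.2008919  -0.30842493 -1.10447028] 0.00045486814183053737
[[0.45, -0.865, -0.223, 0.563], [-0.893, -0.436, -0.111, -0.07], [-0.001, 0.249, -0.968, 0.457], [0.0, 0.0, 0.0, 1.0]] [[322.0, 0.0, 318.0], [0.0, 322.0, 194.0], [0.0, 0.0, 1.0]]
```

View pics/w1.png

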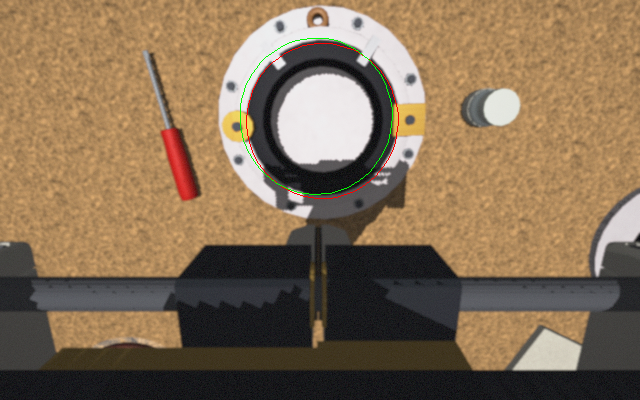

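Run:
```python
import numpy as np
from h import *
from plant import get_image
d=get_image("wrist")
R=ray(d,237,127,.109);S=ray(d,410,120,.109);print(R,S,(R+S)/2,np.linalg.norm(R-S))
# jaw mid: where fingers project; flange outer x extents at row 110: 219..427
a=ray(d,219,112,.012);b=ray(d,427,112,.012);print((a+b)/2,np.linalg.norm(a-b))
c=np.array([.5515,-.081]);
u=(R-S)[:2];u/=np.linalg.norm(u);mx=np.array([-u[1],u[0]]);print(u,mx)
t=np.array([.5005,-.1012,.2681]);Rt=np.array([[.45,-.893,0],[-.893,-.45,-.001],[.001,.001,-1]])
for c in (c,((R+S)/2)[:2]):
  for k in(58,29,0,-29,-58):
    m=c+.075*(np.cos(np.radians(k))*mx+np.sin(np.radians(k))*u); P=np.r_[m,.092+.017]; print(k,P.round(4),((P-t)@Rt/.06).round(2))
```

```text
[ 5.10053997e-01 -4.08983647e-04  1.09000000e-01] [ 0.59860083 -0.16039676  0.109     ] [ 0.55432741 -0.08040287  0.109     ] 0.18285685583699554
[ 0.56522866 -0.07613494  0.012     ] 0.2785547430408269
[-0.48424125  0.87493452] [-0.87493452 -0.48424125]
58 [ 0.4859 -0.0446  0.109 ] [-0.95 -0.21  2.65]
29 [ 0.4765 -0.081   0.109 ] [-0.48  0.2   2.65]
0 [ 0.4859 -0.1173  0.109 ] [0.13 0.34 2.65]
-29 [ 0.5117 -0.1446  0.109 ] [0.73 0.16 2.65]
-58 [ 0.5475 -0.1559  0.109 ] [ 1.16 -0.29  2.65]
58 [ 0.4888 -0.044   0.109 ] [-0.94 -0.26  2.65]
29 [ 0.4793 -0.0804  0.109 ] [-0.47  0.16  2.65]
0 [ 0.4887 -0.1167  0.109 ] [0.14 0.29 2.65]
-29 [ 0.5145 -0.144   0.109 ] [0.74 0.11 2.65]
-58 [ 0.5504 -0.1553  0.109 ] [ 1.18 -0.34  2.65]
```

arm_command:
  targets:
    - [[-0.5,-0.12,0.4,0,0,0,0],[-0.95,-0.235,0.9,0,0,0,0],[-0.95,-0.235,1.5,0,0,0,0],[-0.95,-0.235,2.0,0,0,0,0],[-0.95,-0.235,2.3,0,0,0,0],[-0.95,-0.235,2.3,0,0,0,0],[-0.95,-0.235,2.3,0,0,0,0]]

```text
time: 4.05
ee_pos: [0.4885, -0.0429, 0.1309]
ee_rot: [[0.451, -0.893, 0.002], [-0.893, -0.451, -0.0], [0.001, -0.001, -1.0]]
contact_force: [-0.9, 0.4, -0.2]
gripper_width: 0.0001
```

Run:
```python
import cv2,numpy as np
from h import *
from plant import get_image,readout
o=readout.get_obs(); print(o["time"],o["ee_pos"],o["contact_force"])
tip=o["ee_pos"]+.017*o["ee_rot"][:,2]
out=[]
for c in("top","side","wrist"):
    d=get_image(c); im=d["img"][:,:,::-1].copy(); s=2.0
    u,v=proj(d,tip)[0]; print(c,u,v)
    f=6 if c!="wrist" else 4
    w=int(390/f/2);h=int(500/f/2)
    x0,y0=int(np.clip(u-w,0,640-2*w)),int(np.clip(v-h,0,400-2*h))
    z=cv2.resize(im[y0:y0+2*h,x0:x0+2*w],None,fx=f,fy=f,interpolation=2)
    th=np.linspace(0,2*np.pi,90)
    for ctr,col in(((.553,-.0805),(0,0,255)),):
      for rr in(.066,.084):
        p=(proj(d,np.c_[ctr[0]+rr*np.cos(th),ctr[1]+rr*np.sin(th),0*th+.092])-[x0,y0])*f
        cv2.polylines(z,[p.astype(int)],False,col,1)
    cv2.circle(z,(int((u-x0)*f),int((v-y0)*f)),3,(0,255,0),-1)
    out.append(z[:480,:264] if c!="wrist" else z[:480,60:330])
h=min(z.shape[0] for z in out)
cv2.imwrite("pics/a1.png",np.hstack([z[:h] for z in out]))
```

```text
4.05 [ 0.48851459 -0.04289188  0.13093222] [-0.865072    0.42755079 -0.22951582]
top 350.60559539122846 244.8179406695471
side 377.07876085280674 154.58271106187803
wrist 318.25173620613486 218.7579467293005
```

View pics/a1.png

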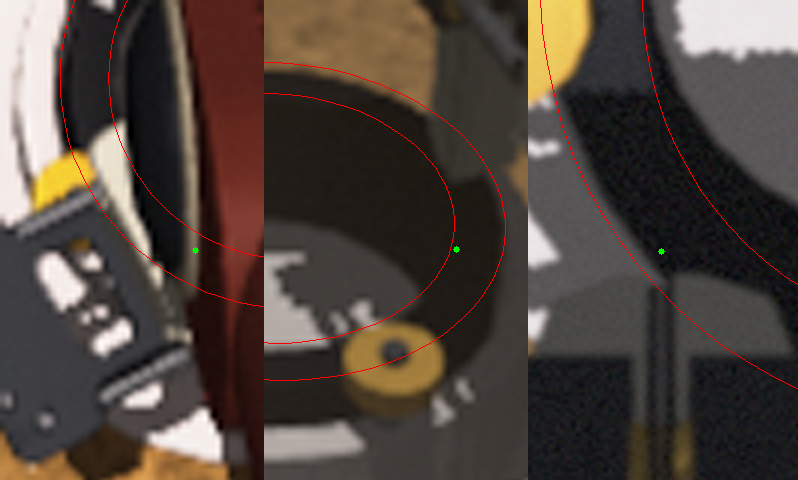

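Run:
```python
import cv2,numpy as np
from h import *
from plant import get_image,readout,r
print(r.finger_overhang)
o=readout.get_obs()
out=[]
for c,(x0,y0,w,h,f) in {"side":(310,60,130,150,4),"wrist":(258,130,130,200,3)}.items():
    d=get_image(c); im=d["img"][:,:,::-1]; im=(255*(im/255.)**.5).astype(np.uint8)
    z=cv2.resize(im[y0:y0+h,x0:x0+w],None,fx=f,fy=f,interpolation=2)
    for L in(0,.017,-.03,-.065):
        for k in(-.0175,0,.0175):
            p=(proj(d,o["ee_pos"]+o["ee_rot"]@[k,0,L])[0]-[x0,y0])*f; cv2.circle(z,tuple(p.astype(int).tolist()),2,(0,255,0) if L==.017 else (0,0,255),-1)
    out.append(cv2.copyMakeBorder(z,0,600-z.shape[0],0,0,0) if z.shape[0]<=600 else z[:600])
cv2.imwrite("pics/a2.png",np.hstack(out)[:,:800])
```

```text
0.017
```

View pics/a2.png

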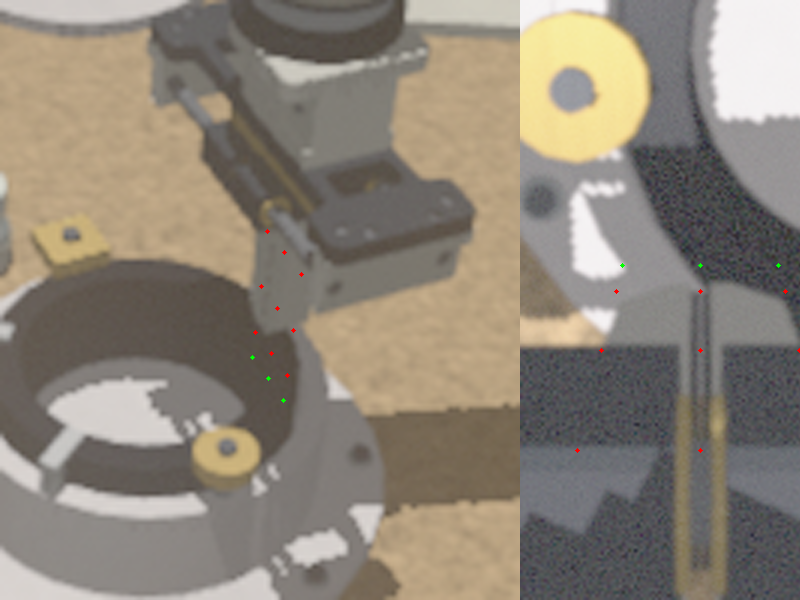

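arm_command:
  targets:
    - [[0,0,0.1,0,0,0,0],[0,0,0.2,0,0,0,0],[0,0,0.27,0,0,0,0],[0,0,0.32,0,0,0,0],[0,0,0.36,0,0,0,0],[0,0,0.38,0,0,0,0],[0,0,0.4,0,0,0,0],[0,0,0.4,0,0,0,0],[0,0,0.4,0,0,0,0]]

```text
time: 5.42
ee_pos: [0.4879, -0.0423, 0.1063]
ee_rot: [[0.452, -0.892, 0.0], [-0.892, -0.452, 0.0], [0.0, -0.0, -1.0]]
contact_force: [-0.2, 0.0, 0.1]
gripper_width: 0.0004
```

Run:
```python
import cv2,numpy as np
from h import *
from plant import get_image,readout,r
out=[]
for c,(x0,y0,w,h,f) in {"side":(345,110,70,100,6),"wrist":(270,140,95,150,4)}.items():
    d=get_image(c); o=readout.get_obs(); im=d["img"][:,:,::-1]; im=(255*(im/255.)**.5).astype(np.uint8)
    z=cv2.resize(im[y0:y0+h,x0:x0+w],None,fx=f,fy=f,interpolation=2)
    print(o["ee_pos"],o["contact_force"])
    for L in(0,.017):
            p=(proj(d,o["ee_pos"]+o["ee_rot"]@[0,0,L])[0]-[x0,y0])*f; cv2.circle(z,tuple(p.astype(int).tolist()),2,(0,255,0) if L==.017 else (0,0,255),-1)
    out.append(z[:600])
cv2.imwrite("pics/a3.png",np.hstack(out)[:,:800])
```

```text
[ 0.48791015 -0.04228241  0.10626196] [-0.64626886 -0.36593733  0.34436495]
[ 0.48792016 -0.04229197  0.10625478] [-0.07000491  0.11699644 -0.1277671 ]
```

View pics/a3.png

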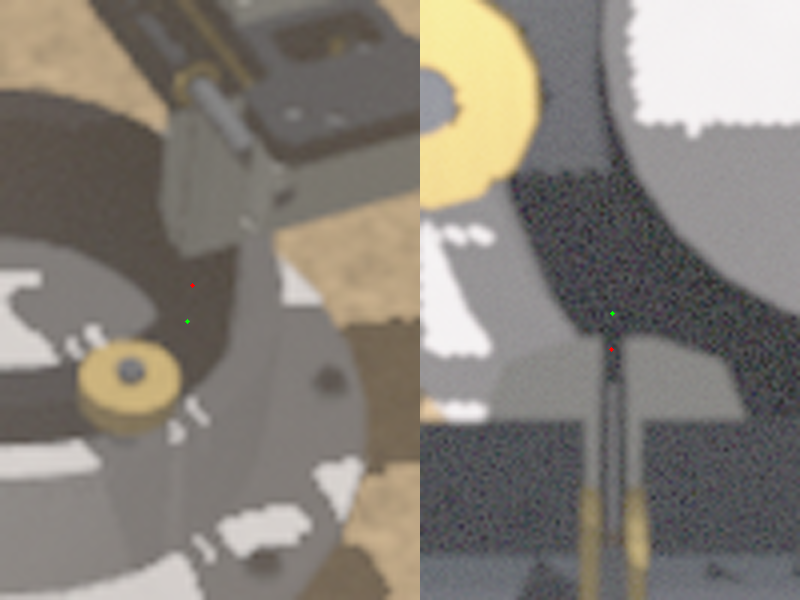

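arm_command:
  targets:
    - [[0.035,-0.025,0.03,0,0,0,0],[0.035,-0.025,0.06,0,0,0,0],[0.035,-0.025,0.09,0,0,0,0],[0.035,-0.025,0.11,0,0,0,0],[0.035,-0.025,0.11,0,0,0,0]]

```text
time: 6.15
ee_pos: [0.49, -0.0435, 0.0994]
ee_rot: [[0.452, -0.892, -0.0], [-0.892, -0.452, 0.0], [-0.0, 0.0, -1.0]]
contact_force: [1.0, -0.3, -1.4]
gripper_width: 0.0004
```

Run:
```python
from plant import readout,get_image
import numpy as np
f=[]
for i in range(4):
    o=readout.get_obs(); f.append(o["contact_force"]); get_image("side")
print(o["time"],o["ee_pos"],np.mean(f,0),o["wrist_torque"])
```

```text
6.3 [ 0.49015074 -0.04344671  0.09960995] [ 0.37059661 -0.03004769 -0.35822111] [ 0.03976993 -0.03178705  0.0069263 ]
```

arm_command:
  targets:
    - [[0,0,0.03,0,0,0,0],[0,0,0.06,0,0,0,0],[0,0,0.09,0,0,0,0],[0,0,0.1,0,0,0,0],[0,0,0.1,0,0,0,0]]

```text
time: 6.98
ee_pos: [0.4901, -0.0435, 0.0935]
ee_rot: [[0.452, -0.892, -0.0], [-0.892, -0.452, 0.0], [-0.0, 0.0, -1.0]]
contact_force: [0.3, -0.2, 0.3]
gripper_width: 0.0006
```

```bash
cat > f.py <<'E'
from plant import readout,get_image
import numpy as np
f=[];t=[]
for i in range(4):
    o=readout.get_obs(); f.append(o["contact_force"]);t.append(o["wrist_torque"]); get_image("side")
print(o["time"],o["ee_pos"].round(4),np.mean(f,0).round(2),np.mean(t,0).round(3))
E
python3 f.py
```

```text
7.125 [ 0.4902 -0.0435  0.0936] [ 0.27 -0.15 -0.37] [0.004 0.006 0.024]
```

Run:
```python
import cv2,numpy as np
from h import *
from plant import get_image,readout,r
out=[]
for c,(x0,y0,w,h,f) in {"side":(345,110,70,100,6),"wrist":(270,140,95,150,4)}.items():
    d=get_image(c); o=readout.get_obs(); im=d["img"][:,:,::-1]; im=(255*(im/255.)**.4).astype(np.uint8)
    z=cv2.resize(im[y0:y0+h,x0:x0+w],None,fx=f,fy=f,interpolation=2)
    P=o["ee_pos"].copy()
    for zz,col in((.092,(0,255,0)),(P[2],(0,0,255)),(.0766,(255,0,0))):
            P[2]=zz;p=(proj(d,P)[0]-[x0,y0])*f; cv2.circle(z,tuple(p.astype(int).tolist()),2,col,-1)
    out.append(z[:600])
cv2.imwrite("pics/a4.png",np.hstack(out)[:,:800])
```

```text
(no output)
```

View pics/a4.png

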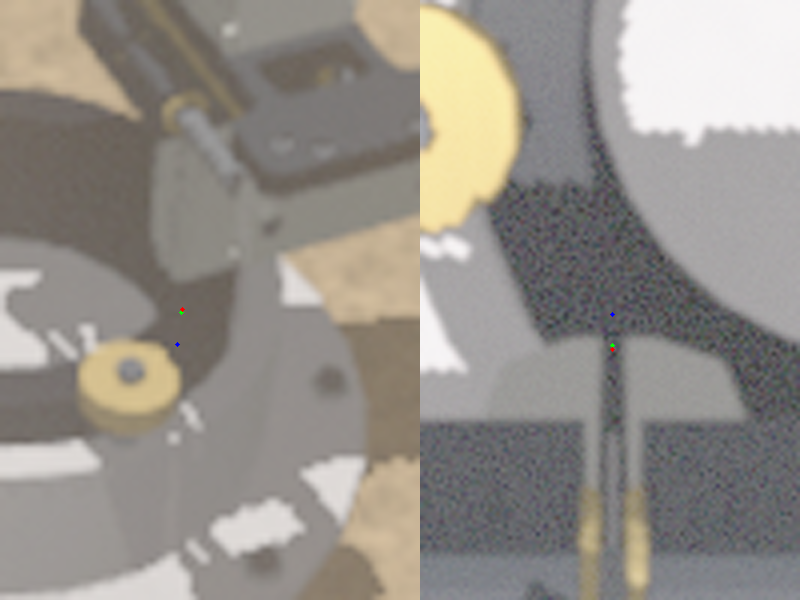

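arm_command:
  targets:
    - [[0,0,0.03,0,0,0,0],[0,0,0.06,0,0,0,0],[0,0,0.09,0,0,0,0],[0,0,0.12,0,0,0,0],[0,0,0.13,0,0,0,0],[0,0,0.13,0,0,0,0]]

```text
time: 8.02
ee_pos: [0.4901, -0.0435, 0.0857]
ee_rot: [[0.452, -0.892, -0.0], [-0.892, -0.452, 0.0], [-0.0, 0.0, -1.0]]
contact_force: [0.2, 1.2, 0.2]
gripper_width: 0.0004
```

```bash
python3 f.py
```

```text
8.175 [ 0.4902 -0.0435  0.0858] [0.39 0.32 0.01] [0.008 0.007 0.003]
```

arm_command:
  targets:
    - [[0,0,0.03,0,0,0,0],[0,0,0.05,0,0,0,0],[0,0,0.07,0,0,0,0],[0,0,0.07,0,0,0,0]]

```text
time: 8.72
ee_pos: [0.49, -0.0435, 0.0814]
ee_rot: [[0.452, -0.892, -0.0], [-0.892, -0.452, 0.0], [-0.0, 0.0, -1.0]]
contact_force: [-0.2, 0.4, 0.4]
gripper_width: 0.0007
```

```bash
python3 f.py
```

```text
8.875 [ 0.4901 -0.0435  0.0816] [-0.47 -0.14  0.32] [-0.009  0.012  0.015]
```

arm_command:
  targets:
    - [[0,0,0.02,0,0,0,0],[0,0,0.04,0,0,0,0],[0,0,0.06,0,0,0,0],[0,0,0.06,0,0,0,0]]

```text
time: 9.43
ee_pos: [0.49, -0.0435, 0.0778]
ee_rot: [[0.452, -0.892, -0.0], [-0.892, -0.452, 0.0], [-0.0, 0.0, -1.0]]
contact_force: [-0.6, -0.2, 0.8]
gripper_width: 0.0006
```

```bash
python3 f.py
```

```text
9.575 [ 0.4902 -0.0435  0.078 ] [-0.19 -0.12  0.38] [-0.008 -0.015  0.013]
```

arm_command:
  targets:
    - [[0,0,0.02,0,0,0,0],[0,0,0.04,0,0,0,0],[0,0,0.05,0,0,0,0],[0,0,0.05,0,0,0,0]]

```text
time: 10.12
ee_pos: [0.4901, -0.0435, 0.0749]
ee_rot: [[0.452, -0.892, -0.0], [-0.892, -0.452, 0.0], [-0.0, 0.0, -1.0]]
contact_force: [-0.1, -0.7, 0.4]
gripper_width: 0.0001
```

```bash
python3 f.py
```

```text
10.275 [ 0.4902 -0.0435  0.075 ] [0.21 0.22 0.1 ] [ 0.015 -0.004 -0.009]
```

Run:
```python
import cv2,numpy as np
from h import *
from plant import get_image,readout,r
out=[]
for c,(x0,y0,w,h,f) in {"side":(345,110,70,100,6),"wrist":(270,140,95,150,4)}.items():
    d=get_image(c); o=readout.get_obs(); im=d["img"][:,:,::-1]; im=(255*(im/255.)**.4).astype(np.uint8)
    z=cv2.resize(im[y0:y0+h,x0:x0+w],None,fx=f,fy=f,interpolation=2)
    P=o["ee_pos"].copy()
    for zz,col in((.092,(0,255,0)),(P[2],(0,0,255)),(P[2]-.017,(255,0,0))):
            P[2]=zz;p=(proj(d,P)[0]-[x0,y0])*f; cv2.circle(z,tuple(p.astype(int).tolist()),2,col,-1)
    out.append(z[:600])
cv2.imwrite("pics/a5.png",np.hstack(out)[:,:800])
```

```text
(no output)
```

View pics/a5.png

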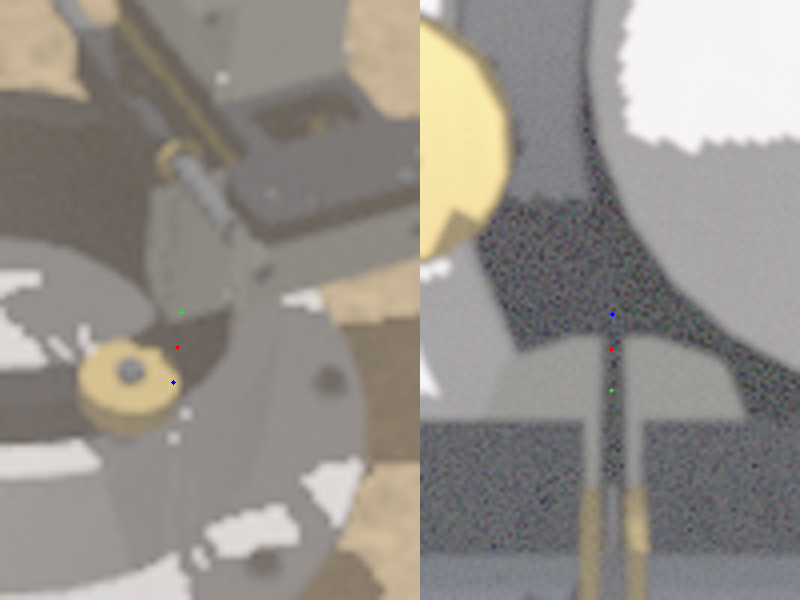

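arm_command:
  targets:
    - [[0,0,0.02,0,0,0,0],[0,0,0.04,0,0,0,0],[0,0,0.05,0,0,0,0],[0,0,0.05,0,0,0,0]]

```text
time: 10.92
ee_pos: [0.4901, -0.0435, 0.0719]
ee_rot: [[0.452, -0.892, -0.0], [-0.892, -0.452, 0.0], [-0.0, 0.0, -1.0]]
contact_force: [-0.6, -1.0, 0.3]
gripper_width: 0.0005
```

```bash
python3 f.py
```

```text
11.075 [ 0.4902 -0.0435  0.072 ] [-0.29 -0.26 -0.17] [0.015 0.008 0.018]
```

arm_command:
  targets:
    - [[0,0,0.02,0,0,0,0],[0,0,0.03,0,0,0,0],[0,0,0.04,0,0,0,0],[0,0,0.04,0,0,0,0]]

```text
time: 11.62
ee_pos: [0.4901, -0.0435, 0.0697]
ee_rot: [[0.452, -0.892, -0.0], [-0.892, -0.452, 0.0], [-0.0, 0.0, -1.0]]
contact_force: [-0.1, -0.2, 1.9]
gripper_width: 0.0006
```

```bash
python3 f.py
python3 - <<'E'
import cv2,numpy as np
from h import *
from plant import get_image,readout,r
out=[]
for c,(x0,y0,w,h,f) in {"side":(350,120,60,75,8),"top":(320,215,40,75,8)}.items():
    d=get_image(c); o=readout.get_obs(); im=d["img"][:,:,::-1]; im=(255*(im/255.)**.4).astype(np.uint8)
    z=cv2.resize(im[y0:y0+h,x0:x0+w],None,fx=f,fy=f,interpolation=2)
    out.append(z[:600])
cv2.imwrite("pics/a6.png",np.hstack(out)[:,:800])
E
```

```text
11.775 [ 0.4901 -0.0435  0.0696] [-0.12  0.    1.64] [-0.011  0.106 -0.007]
```

View pics/a6.png

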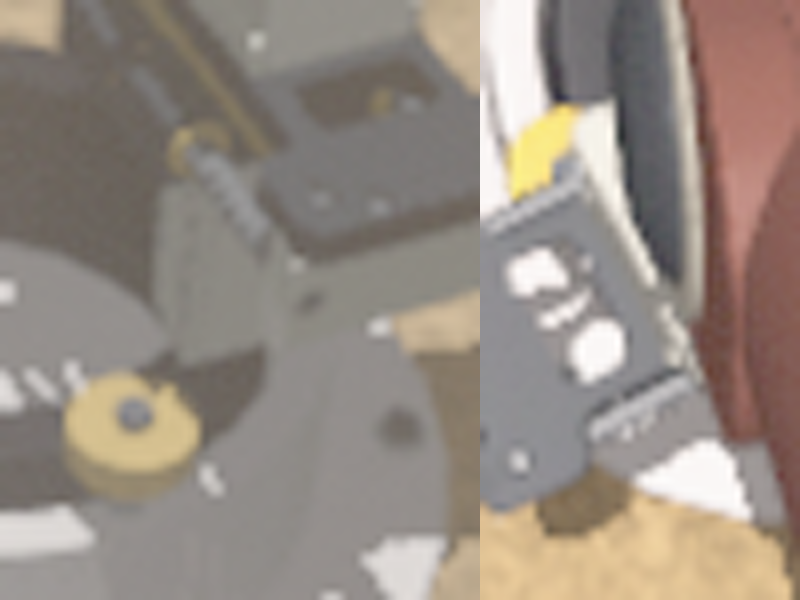

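arm_command:
  targets:
    - [[0,0,0.02,0,0,0,0],[0,0,0.035,0,0,0,0],[0,0,0.035,0,0,0,0]]

```text
time: 12.3
ee_pos: [0.4901, -0.0435, 0.0675]
ee_rot: [[0.452, -0.892, -0.0], [-0.892, -0.452, 0.0], [-0.0, 0.0, -1.0]]
contact_force: [-1.6, 0.4, 2.7]
gripper_width: 0.0007
```

```bash
python3 f.py; python3 f.py
```

```text
12.45 [ 0.4901 -0.0435  0.0675] [-1.09  0.61  2.95] [0.025 0.225 0.038]
12.65 [ 0.4901 -0.0435  0.0675] [-0.44  0.31  3.23] [0.007 0.234 0.018]
```

```bash
cat > arc.py <<'E'
import sys,numpy as np
from plant import readout
o=readout.get_obs();R=o["ee_rot"];p=o["ee_pos"]
k0,k1,n,dz=map(float,sys.argv[1:5])
c=np.array([.5545,-.081]);u=np.array([-.484,.875]);mx=np.array([-.875,-.484])
print(p.round(4), "now: k=",np.degrees(np.arctan2((p[:2]-c)@u,(p[:2]-c)@mx)).round(1),"r",np.linalg.norm(p[:2]-c).round(4))
L=[]
for i in range(1,int(n)+1):
    k=np.radians(k0+(k1-k0)*i/n); m=c+.075*(np.cos(k)*mx+np.sin(k)*u)
    s=R.T@(np.r_[m,p[2]]-p)/.06; L.append([round(s[0],2),round(s[1],2),round(dz*i/n/60,3),0,0,0,0])
print(L)
E
python3 arc.py 58 20 18 1.2
```

```text
[ 0.4901 -0.0435  0.0675] now: k= 59.2 r 0.0745
[[np.float64(0.03), np.float64(0.06), 0.001, 0, 0, 0, 0], [np.float64(0.06), np.float64(0.1), 0.002, 0, 0, 0, 0], [np.float64(0.09), np.float64(0.14), 0.003, 0, 0, 0, 0], [np.float64(0.12), np.float64(0.17), 0.004, 0, 0, 0, 0], [np.float64(0.15), np.float64(0.2), 0.006, 0, 0, 0, 0], [np.float64(0.19), np.float64(0.24), 0.007, 0, 0, 0, 0], [np.float64(0.22), np.float64(0.27), 0.008, 0, 0, 0, 0], [np.float64(0.26), np.float64(0.3), 0.009, 0, 0, 0, 0], [np.float64(0.29), np.float64(0.32), 0.01, 0, 0, 0, 0], [np.float64(0.33), np.float64(0.35), 0.011, 0, 0, 0, 0], [np.float64(0.37), np.float64(0.38), 0.012, 0, 0, 0, 0], [np.float64(0.41), np.float64(0.4), 0.013, 0, 0, 0, 0], [np.float64(0.45), np.float64(0.42), 0.014, 0, 0, 0, 0], [np.float64(0.49), np.float64(0.45), 0.016, 0, 0, 0, 0], [np.float64(0.53), np.float64(0.47), 0.017, 0, 0, 0, 0], [np.float64(0.57), np.float64(0.48), 0.018, 0, 0, 0, 0], [np.float64(0.61), np.float64(0.5), 0.019, 0, 0, 0, 0], [np.float64(0.66), np.float64(0.51), 0.02, 0, 0, 0, 0]]
```

arm_command:
  targets:
    - [[0.03,0.05,0.002,0,0,0,0],[0.06,0.09,0.004,0,0,0,0],[0.09,0.13,0.006,0,0,0,0],[0.12,0.17,0.008,0,0,0,0],[0.15,0.2,0.01,0,0,0,0],[0.19,0.24,0.012,0,0,0,0],[0.22,0.27,0.014,0,0,0,0],[0.26,0.3,0.016,0,0,0,0],[0.29,0.32,0.018,0,0,0,0],[0.33,0.35,0.02,0,0,0,0]]

```text
time: 13.95
ee_pos: [0.4802, -0.0706, 0.0662]
ee_rot: [[0.452, -0.892, -0.0], [-0.892, -0.452, 0.0], [-0.0, 0.0, -1.0]]
contact_force: [0.5, 3.3, 4.4]
gripper_width: 0.0005
```

```bash
python3 f.py
python3 - <<'E'
import cv2,numpy as np
from plant import get_image
out=[]
for c,(x0,y0,w,h,f) in {"side":(325,100,75,100,6),"wrist":(270,140,87,150,4)}.items():
    d=get_image(c); im=d["img"][:,:,::-1]; im=(255*(im/255.)**.4).astype(np.uint8)
    out.append(cv2.resize(im[y0:y0+h,x0:x0+w],None,fx=f,fy=f,interpolation=2)[:600])
cv2.imwrite("pics/a7.png",np.hstack(out)[:,:800])
E
```

```text
14.1 [ 0.4801 -0.0712  0.0662] [0.44 2.46 4.11] [ 0.528 -0.073 -0.003]
```

View pics/a7.png

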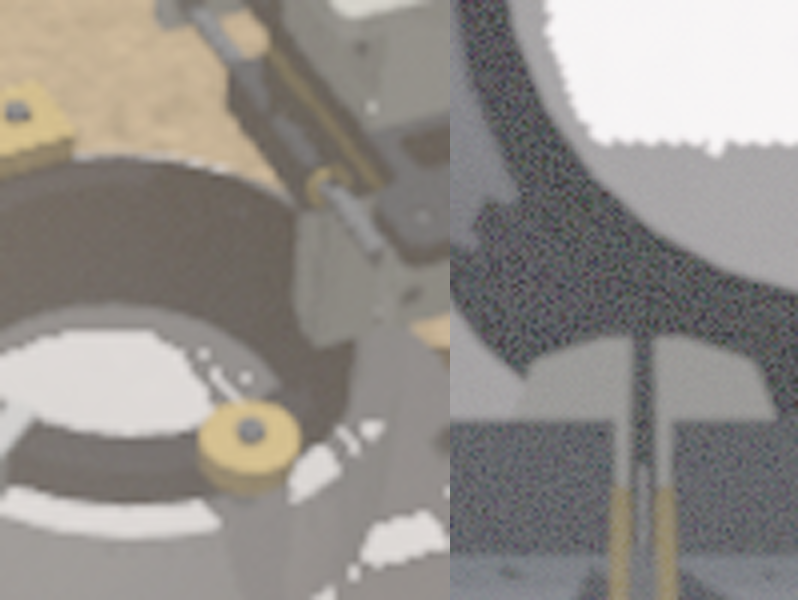

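```bash
python3 - <<'E'
import numpy as np
from h import *
from plant import get_image
d=get_image("wrist");c=np.array([.5545,-.081])
for q in((272.5,215),(280,225),(287.5,233.75)):
    p=ray(d,*q,.0885);print(p.round(4),np.linalg.norm(p[:2]-c))
E
python3 arc.py 35 10 10 0; python3 arc.py 35 -4 16 0
```

```text
[ 0.4826 -0.0422  0.0885] 0.08171261524173044
[ 0.4792 -0.0483  0.0885] 0.08208614004949133
[ 0.4764 -0.0542  0.0885] 0.08253504742492525
[ 0.4801 -0.0712  0.0662] now: k= 36.4 r 0.0751
[[np.float64(0.07), np.float64(0.05), 0.0, 0, 0, 0, 0], [np.float64(0.12), np.float64(0.07), 0.0, 0, 0, 0, 0], [np.float64(0.17), np.float64(0.1), 0.0, 0, 0, 0, 0], [np.float64(0.22), np.float64(0.12), 0.0, 0, 0, 0, 0], [np.float64(0.27), np.float64(0.14), 0.0, 0, 0, 0, 0], [np.float64(0.32), np.float64(0.16), 0.0, 0, 0, 0, 0], [np.float64(0.37), np.float64(0.17), 0.0, 0, 0, 0, 0], [np.float64(0.43), np.float64(0.19), 0.0, 0, 0, 0, 0], [np.float64(0.48), np.float64(0.2), 0.0, 0, 0, 0, 0], [np.float64(0.53), np.float64(0.2), 0.0, 0, 0, 0, 0]]
[ 0.4801 -0.0712  0.0662] now: k= 36.4 r 0.0751
[[np.float64(0.07), np.float64(0.04), 0.0, 0, 0, 0, 0], [np.float64(0.12), np.float64(0.07), 0.0, 0, 0, 0, 0], [np.float64(0.17), np.float64(0.09), 0.0, 0, 0, 0, 0], [np.float64(0.21), np.float64(0.12), 0.0, 0, 0, 0, 0], [np.float64(0.26), np.float64(0.14), 0.0, 0, 0, 0, 0], [np.float64(0.31), np.float64(0.15), 0.0, 0, 0, 0, 0], [np.float64(0.36), np.float64(0.17), 0.0, 0, 0, 0, 0], [np.float64(0.42), np.float64(0.18), 0.0, 0, 0, 0, 0], [np.float64(0.47), np.float64(0.19), 0.0, 0, 0, 0, 0], [np.float64(0.52), np.float64(0.2), 0.0, 0, 0, 0, 0], [np.float64(0.57), np.float64(0.21), 0.0, 0, 0, 0, 0], [np.float64(0.63), np.float64(0.21), 0.0, 0, 0, 0, 0], [np.float64(0.68), np.float64(0.22), 0.0, 0, 0, 0, 0], [np.float64(0.73), np.float64(0.22), 0.0, 0, 0, 0, 0], [np.float64(0.79), np.float64(0.21), 0.0, 0, 0, 0, 0], [np.float64(0.84), np.float64(0.21), 0.0, 0, 0, 0, 0]]
```

arm_command:
  targets:
    - [[0.06,0.04,0,0,0,0,0],[0.11,0.065,0,0,0,0,0],[0.16,0.09,0,0,0,0,0],[0.21,0.11,0,0,0,0,0],[0.26,0.135,0,0,0,0,0],[0.31,0.15,0,0,0,0,0],[0.36,0.165,0,0,0,0,0],[0.42,0.18,0,0,0,0,0],[0.47,0.19,0,0,0,0,0],[0.52,0.195,0,0,0,0,0],[0.57,0.2,0,0,0,0,0],[0.63,0.205,0,0,0,0,0],[0.68,0.21,0,0,0,0,0],[0.73,0.21,0,0,0,0,0],[0.79,0.205,0,0,0,0,0],[0.84,0.2,0,0,0,0,0]]

```text
time: 16.3
ee_pos: [0.4923, -0.1213, 0.0662]
ee_rot: [[0.452, -0.892, -0.0], [-0.892, -0.452, -0.0], [-0.0, 0.0, -1.0]]
contact_force: [-2.3, 1.8, 4.2]
gripper_width: 0.0008
```

```bash
python3 f.py; python3 arc.py -5 -58 19 0 | sed 's/np.float64//g'
```

```text
16.45 [ 0.4926 -0.1217  0.0663] [-1.55  1.28  4.2 ] [ 0.385  0.29  -0.007]
[ 0.4926 -0.1217  0.0663] now: k= -4.4 r 0.0741
[[(0.07), (0.0), 0.0, 0, 0, 0, 0], [(0.13), (-0.01), 0.0, 0, 0, 0, 0], [(0.19), (-0.02), 0.0, 0, 0, 0, 0], [(0.25), (-0.04), 0.0, 0, 0, 0, 0], [(0.31), (-0.06), 0.0, 0, 0, 0, 0], [(0.37), (-0.08), 0.0, 0, 0, 0, 0], [(0.42), (-0.11), 0.0, 0, 0, 0, 0], [(0.47), (-0.14), 0.0, 0, 0, 0, 0], [(0.53), (-0.17), 0.0, 0, 0, 0, 0], [(0.58), (-0.2), 0.0, 0, 0, 0, 0], [(0.63), (-0.24), 0.0, 0, 0, 0, 0], [(0.67), (-0.28), 0.0, 0, 0, 0, 0], [(0.72), (-0.32), 0.0, 0, 0, 0, 0], [(0.76), (-0.36), 0.0, 0, 0, 0, 0], [(0.8), (-0.41), 0.0, 0, 0, 0, 0], [(0.84), (-0.45), 0.0, 0, 0, 0, 0], [(0.88), (-0.5), 0.0, 0, 0, 0, 0], [(0.91), (-0.55), 0.0, 0, 0, 0, 0], [(0.94), (-0.6), 0.0, 0, 0, 0, 0]]
```

arm_command:
  targets:
    - [[0.06,0,0,0,0,0,0],[0.12,-0.01,0,0,0,0,0],[0.18,-0.02,0,0,0,0,0],[0.24,-0.04,0,0,0,0,0],[0.3,-0.06,0,0,0,0,0],[0.36,-0.08,0,0,0,0,0],[0.42,-0.11,0,0,0,0,0],[0.47,-0.14,0,0,0,0,0],[0.53,-0.17,0,0,0,0,0],[0.58,-0.2,0,0,0,0,0],[0.63,-0.24,0,0,0,0,0],[0.67,-0.28,0,0,0,0,0],[0.72,-0.32,0,0,0,0,0],[0.76,-0.36,0,0,0,0,0],[0.8,-0.41,0,0,0,0,0],[0.84,-0.45,0,0,0,0,0],[0.88,-0.5,0,0,0,0,0],[0.91,-0.55,0,0,0,0,0],[0.93,-0.585,0,0,0,0,0],[0.93,-0.585,0,0,0,0,0]]

```text
time: 19.0
ee_pos: [0.5495, -0.1553, 0.0663]
ee_rot: [[0.452, -0.892, 0.001], [-0.892, -0.452, -0.0], [0.001, -0.001, -1.0]]
contact_force: [-0.9, 0.0, 3.3]
gripper_width: 0.0007
```

```bash
python3 f.py; python3 arc.py -58 -58 1 0 | sed 's/np.float64//g'
python3 - <<'E'
import cv2,numpy as np
from plant import get_image
from h import *
out=[]
th=np.linspace(0,2*np.pi,200)
for c,(x0,y0,w,h,f) in {"side":(290,70,100,150,4),"wrist":(258,100,130,200,3)}.items():
    d=get_image(c); im=d["img"][:,:,::-1]; im=(255*(im/255.)**.4).astype(np.uint8)
    z=cv2.resize(im[y0:y0+h,x0:x0+w],None,fx=f,fy=f,interpolation=2)[:600]
    p=(proj(d,np.c_[.5545+.084*np.cos(th),-.081+.084*np.sin(th),0*th+.088])-[x0,y0])*f
    cv2.polylines(z,[p.astype(int)],False,(0,0,255),1); out.append(z)
cv2.imwrite("pics/a8.png",np.hstack(out)[:,:800])
E
```

```text
19.15 [ 0.5495 -0.1552  0.0665] [-1.57 -0.39  3.83] [-0.082  0.447 -0.007]
[ 0.5495 -0.1553  0.0665] now: k= -57.2 r 0.0744
[[(0.02), (-0.01), 0.0, 0, 0, 0, 0]]
```

View pics/a8.png

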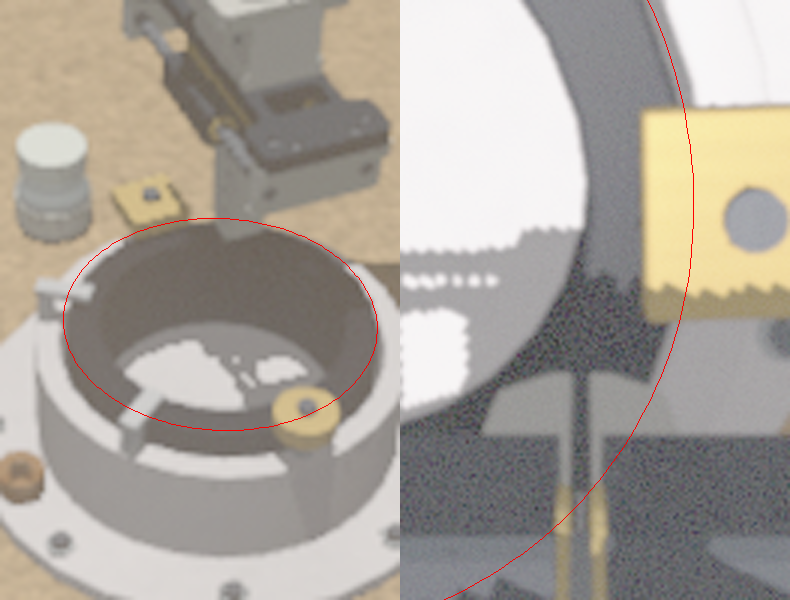

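```bash
python3 f.py; python3 -c "
from plant import r; print(r.finish_job())"
```

```text
19.45 [ 0.5495 -0.1553  0.0665] [-1.33 -0.79  3.98] [-0.193  0.282  0.027]
the job is handed in; nothing more can be done
None
```

I ran the shut fingertips along the ring's bare arc and handed the job in at about 19.5 s. The trace went from beside the round clip (+y side, about 58–59° round) to beside the square clip (about -57°). The fingertips are still resting on the ring there.

**Pressure:** I read the force at each stop along the arc, not continuously. It was about 3 to 4.2 N at the stops, with 4.0 N at the end. By the stated spring rate that is roughly 2 to 4 mm down, well short of the 10 mm stop. The height stayed at 66–67 mm while sweeping, and every stop showed contact.

**Last picture:** the tips are on the ring, short of the square clip. The ring edge I had computed matched the wrist view. The clips and the loose items in view looked untouched; I did not check the screwdriver again.

**Checks that disagreed:**
- **Finger length:** contact came with the tool point at about 70 mm height, where the stated 17 mm fingertip overhang predicted 109 mm. I did not find out why, so I came down step by step and judged contact by force. The spring rate I felt there matched the ring's.
- **Side camera:** it put the port about 8 mm off in y from the top and wrist views. I went with those two, which agreed to about 3 mm.

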